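Raise a printed bracket to the gauge on a screw jack

ROBOT

A 7-joint arm with a two-finger parallel gripper is mounted at the origin on the work surface. World frame = base frame: x ahead of the robot, y to its left, z up, the work surface at z = 0. Lengths are in m, angles in rad, forces in N, time in s.
With the tool pointing down it reaches from about 0.425 to 1.025 m from the base axis. Payload 9.4 kg.
Tool frame: the origin (TCP) lies midway between the tips of the shut fingers; the grasp point (between the pads) lies 19 mm behind it; z points along the fingers, y is the direction in which the jaws open and shut (so a half turn about z gives the same grasp; the last joint's range is limited). The gripper opens to 93 mm and grips with 3 to 60 N. Pads are 15 mm wide; open, the fingers measure 128 mm over their backs; the gripper's body (75 mm by 188 mm) begins 65 mm behind the grasp point.
Start: joints at [-1.399, 0.599, -0.003, 1.599, 0.002, 0.943, -0.08], TCP at [0.179, 0.703, 0.219] pointing down, gripper open.
Joint ranges: [-2.57, 2.57], [-0.35, 1.97], [-1.29, 1.29], [0.11, 2.56], [-1.05, 4.19], [0.11, 1.86], [-2.63, 2.63]. Speed limits (rad/s): [2.22, 2.22, 3.01, 3.01, 3.14, 3.14, 3.14].

INTERFACE

Orientations are given as a rotation vector (axis times angle).
In Python, from bench import monitor, imaging, robot gives the robot as it stands.
- The arm moves only by the tool play_rows, never from a script. Its argument "commands" is one flat list of numbers, 7 for each row, row after row: the turn, a rotation vector about the tool's x, y, z in rad, then the shift along the tool's x, y, z in m, then the closure, from -1 (fully open) to 1 (shut). A call has 1 to 12 rows; each row shifts and turns the commanded pose from where the row before left it, along the tool's axes as they then stand; what a row does not reach is not made up. A row lasts 1/8 s, in which the tool goes at most 62.5 mm and 10.7 degrees, less where a joint would pass 70% of its speed; a pose out of reach is approached as far as the arm can. A call is refused whole if a number of a shift passes 0.0625 or a number of a turn 0.188, either way. A call with a gripper value outside its range is refused whole. The fingers move at their own pace and stop on an object; the grip force is fixed at half the most. Time passes only in rows, so rows that do not move let the fingers close. It gives the time, the measured TCP pose, the force and the opening at its end, in the units of the state.
- monitor.observe(): the state, without advancing time (a new reading comes with each control period).
- imaging.grab_frame(name): name is "scene" or "top" or "wrist"; returns (picture, depth): 384x512x3 uint8, blue, green, red; 384x512 float32, m along the optical axis (not along the pixel's ray), 0 where there is no reading.
- imaging.get_calibration(name): a dict with "mtx" (3x3 intrinsics, pixels), "camera_from_world" (4x4, takes a point from world to camera coordinates). Camera axes: x right, y down, z forward; pixel columns grow to the right and rows downward; lengths in m; the calibration is good to about 2 mm. A picture is of the moment at which its call begins: read the wrist's pose just before it. get_calibration takes no time and is no camera call; for the wrist camera it gives the pose at the moment of the call.
- robot.finish_job(): hands the job in, once; it reports no verdict.
The state is a dict: "t": time; "joint_positions": joint angles; "qd": joint speeds; "tau": joint torques, N m; "ee_pos": TCP position; "orientation": TCP orientation; "contact_force": force on the tool from outside, world axes, zero at the start; "moment": the same for the moment, N m; "gripper_width": finger opening in m.
Only numpy, scipy, OpenCV 4.12 (cv2) and the standard library are available. Lean on these libraries where they do the work, as an engineer would, in place of code of your own. Each camera call takes 0.05 s, during which the arm holds its last target.

TASK

Put the printed angle bracket flat on the jack's platform, with the round raised pad on its foot under the tip of the dial gauge, and let go of it. Then wind the jack up by the crank knob on its handwheel until the pad just touches the gauge tip: the needle must have visibly left its rest but gone no more than a quarter turn. Never drive the needle past half a turn, do not knock the gauge, and leave the other printed parts and the scraper where they are.

Things in the scene. Friction and masses are not known exactly. Their poses are not given: they have to be found in the camera images.
- bracket_upright (a point): Centre, half-way up, of the upright block of a loose grey printed L-shaped angle bracket: 32.5 mm above its underside. x points along the foot, away from the upright; z up. Upright: 24 mm (x) by 36 mm (y) by 65 mm high, to be gripped across its 36 mm width (fingers closing along y). The foot reaches from 12 mm behind to 98 mm ahead of this point.
- bracket_pad (a point): Centre of the top of the round raised pad (24 mm across, 3 mm high, its top 13 mm above the bracket's underside) on the bracket's foot, 78 mm ahead (+x) of the upright's centre line.
- bracket: The whole angle bracket, about 60 to 130 g. Foot 110 mm long, 36 mm wide, 10 mm thick. Origin on its underside, mid-width, 38 mm ahead (+x) of the upright's centre and 40 mm behind the pad's centre. x along the foot, z up.
- platform: The jack's aluminium platform, a flat plate that rises straight up as the handwheel is turned and stays when it is let go. Origin and axes as platform_top. Top face: from 100 mm before (-x) to 60 mm beyond (+x) the origin, 50 mm to each side (y); a lug runs in -y to the screw. A bracket can be brought in under the tip from the open +y or -x side.
- platform_top (a point): Point on the platform's top face, 60 to 64 mm above the table at the start. x points away from the robot's side, z up. In this frame (mm) the gauge tip is at x 20, y 0; the gauge's column (18 thick, its top 199 above the table) at x 85, y 55; the handwheel's axis at x -20, y -170.
- gauge: Dial gauge on an arm from the column, above the platform; fixed. Origin: the tip at rest. Dial 58 mm across, leaning back 45 degrees, its centre 22 mm beyond (+x) and 74 mm above the tip; its top is about 100 mm above the tip.
- gauge_tip (a point): Lowest point of the gauge's round steel tip (10 mm across), which points down and slides up on a light spring (about 0.7 to 1.5 N). At the start it is 13 to 21 mm above where the pad's top will be when the bracket lies on the platform.
- needle (a joint): Angle of the black needle on the gauge's white dial (rad): 0 at rest, when it points to the top of the dial; it turns clockwise as seen by one facing the dial and grows as the tip is pushed up, 0.6 rad per mm of lift (1.57 = a quarter turn = 2.6 mm; 3.14 = half a turn = 5.2 mm).
- handwheel (a joint): Angle of the jack's black handwheel (rad). It grows when turned clockwise seen from above, and this raises the platform by 10 mm per whole turn (1.59 mm per rad); starts between 0 and 2.5, end stops at -0.5 and 21.5. It stays where it is left; turning takes 1 to 2 N at the crank knob.
- wheel_axis (a point): Centre of the handwheel's upper face, on its upright axis, 135 mm above the table. The wheel is 96 mm across.
- crank_knob (a point): Centre of the upright crank knob, half-way up: a plain metal round peg 16 mm across and 40 mm high standing on the wheel (its foot 135 mm and its top 175 mm above the table), 36 mm from the wheel's axis. It spins freely on its own axis, so a gripper holding it need not turn while it carries the knob round.
- u_clip: Bystander: printed grey U-shaped clip, 70 x 44 x 38 mm, lying on its back with two prongs up; origin under its centre.
- gear: Bystander: printed grey gear 60 mm across; origin under its centre.
- scraper: Bystander: print scraper lying flat; origin under its centre.
Not all that is in view belongs to the job. What is shaped like the bracket but blue or orange is not meant.

How it is judged:
On the way, in this order (a step that is already met when the one before it is completed fails the run):
1. the bracket lies flat on the platform, let go, its pad under the gauge tip, which it does not touch yet (horizontal distance between bracket_pad and gauge_tip below 0.012 m and angle between bracket's own z axis and vertical below 0.06 rad and contact force between bracket and platform above 0.1 N and contact force between the fingers and bracket below 0.05 N and value of joint needle below 0.05 rad), for 0.2 s.
2. the jack is raised until the pad touches the tip and the needle has left its rest, by no more than a quarter turn (horizontal distance between bracket_pad and gauge_tip below 0.012 m and angle between bracket's own z axis and vertical below 0.06 rad and contact force between bracket and platform above 0.1 N and contact force between the fingers and bracket below 0.05 N and value of joint needle between 0.1 and 1.57 rad), for 0.2 s.
At the end, for the whole second after the job is handed in: The bracket lies flat (within 0.06 rad) on the platform, at rest and released, pad centre within 12 mm of the gauge tip seen from above, and the needle stands between 0.1 and 1.57 rad (a quarter turn) (all of step 2 and linear speed of bracket below 0.01 m/s); the robot touches nothing.
It fails at once if the needle is driven past half a turn (value of joint needle above 3.14 rad).
It fails at once if the robot knocks the gauge (over 5 N) (contact force between the arm and gauge above 5 N).
It fails at once if the robot's fingers knock the gauge (over 5 N) (contact force between the fingers and gauge above 5 N).
It fails at once if the bracket is banged against the gauge (over 10 N) (contact force between bracket and gauge above 10 N).
It fails at once if another printed part (U-clip, gear) or the scraper is shifted by more than 30 mm (distance of any of u_clip, gear, scraper from where it was at the start of the episode above 0.03 m).
It also fails if it takes over 72 s, if anything falls off the work surface, if the arm or the gripper's body presses on something with over 40 N, if the wrist force passes 120 N, or if a joint passes its speed limit or range.

## Working session

There is one attempt and no reset: what is moved stays moved. The work goes in short steps, Python scripts to look and compute and a tool call to move; the robot and the scene stay as the last step left them, time stands still between calls to the robot, and variables do not carry over. Pictures are saved under pics/ and viewed, and the job is handed in when it is done.

Besides the shell and the picture viewer there is one more tool, called after "Call:" as name(argument=value, ...) on one line, values as JSON. play_rows: Moves the arm, as the interface text tells. Its arguments: {"type":"object","properties":{"commands":{"type":"array"}},"required":["commands"]}

```bash
ls; mkdir -p pics
python3 - <<'E'
from bench import monitor, imaging, robot
import cv2, numpy as np
s=monitor.observe(); print(s)
for n in ("scene","top","wrist"):
    c=imaging.get_calibration(n); p,d=imaging.grab_frame(n)
    cv2.imwrite(f"pics/{n}0.png",p); np.savez(f"{n}0.npz",p=p,d=d,K=c["mtx"],T=c["camera_from_world"])
    print(n,np.round(c["mtx"],1).tolist(),np.round(c["camera_from_world"],3).tolist())
E
```

```text
pics
{'t': 0.0, 'joint_positions': array([-1.39868   ,  0.60013894, -0.00251631,  1.60012729,  0.00180576,
        0.94291198, -0.07983223]), 'qd': array([ 3.14992600e-04, -4.28978327e-05, -2.10381687e-04,  1.76705661e-03,
       -4.12328354e-04,  2.91361363e-04,  9.98788318e-04]), 'tau': array([ 7.34799814e-04, -7.65070939e+01,  1.49747014e+00, -2.52346927e+01,
       -5.23881067e-02,  1.72625243e-02,  1.84889955e-04]), 'ee_pos': array([0.1784508 , 0.70218501, 0.21775131]), 'orientation': array([-3.89816681e-01, -3.11728086e+00,  2.48731106e-03]), 'contact_force': array([-0.3019778 ,  0.71840305,  0.40486052]), 'moment': array([ 0.00947111, -0.00322719, -0.04060556]), 'gripper_width': 0.09295308703246132}
scene [[429.6, 0.0, 251.1], [0.0, 429.6, 186.6], [0.0, 0.0, 1.0]] [[0.275, 0.961, 0.015, -0.215], [0.834, -0.231, -0.501, -0.381], [-0.478, 0.15, -0.865, 1.578], [0.0, 0.0, 0.0, 1.0]]
top [[404.2, 0.0, 258.8], [0.0, 404.2, 193.0], [0.0, 0.0, 1.0]] [[0.01, -1.0, -0.013, 0.076], [-0.998, -0.01, -0.055, 0.536], [0.055, 0.014, -0.998, 1.169], [0.0, 0.0, 0.0, 1.0]]
wrist [[295.4, 0.0, 253.3], [0.0, 295.4, 186.4], [0.0, 0.0, 1.0]] [[0.246, 0.969, -0.001, -0.724], [0.932, -0.236, 0.274, -0.034], [0.266, -0.068, -0.962, 0.391], [0.0, 0.0, 0.0, 1.0]]
```

View pics/scene0.png

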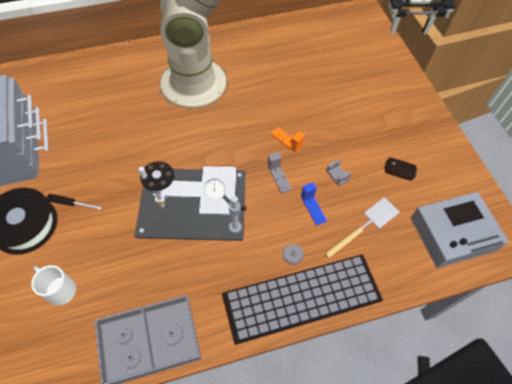

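View pics/top0.png

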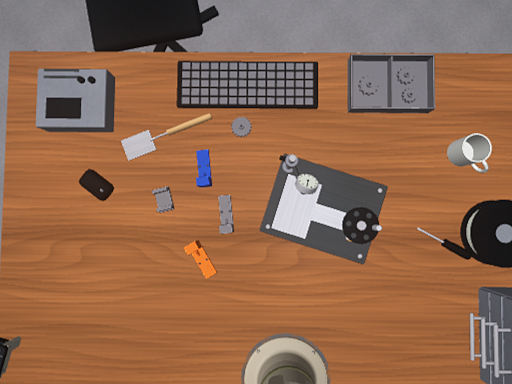

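View pics/wrist0.png

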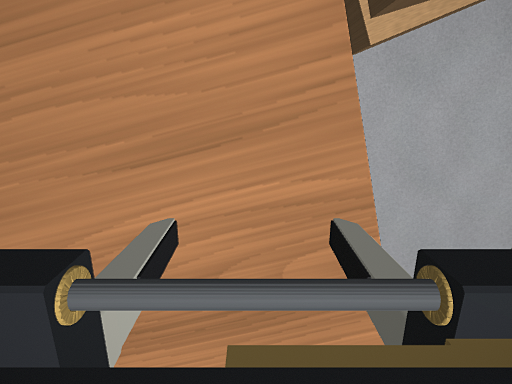

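Grey L-shaped candidates in the top view are the bracket at (225,214) and the U-clip at (163,199). The blue part at (204,168) and the orange one at (201,260) are decoys. I'll enlarge both areas to confirm, and the jack as well.

```bash
cat > h.py <<'E'
import numpy as np, cv2
def load(n): z=np.load(n+".npz"); return z["p"],z["d"],z["K"],z["T"]
def ray(K,T,u,v,z):
    Ti=np.linalg.inv(T); o=Ti[:3,3]; r=Ti[:3,:3]@np.linalg.inv(K)@np.array([u,v,1.])
    return o+r*(z-o[2])/r[2]
def pts(d,K,T,box):
    u0,v0,u1,v1=box; v,u=np.mgrid[v0:v1,u0:u1]; z=d[v0:v1,u0:u1]
    c=np.stack([(u-K[0,2])/K[0,0]*z,(v-K[1,2])/K[1,1]*z,z,np.ones_like(z)],-1)
    return (c@np.linalg.inv(T).T)[...,:3],z>0
def proj(K,T,X):
    c=T[:3,:3]@np.asarray(X)+T[:3,3]; q=K@c; return q[:2]/q[2]
E
python3 - <<'E'
from h import *
p,d,K,T=load("top0"); q,d2,K2,T2=load("scene0")
a=cv2.resize(p[180:250,150:250],(400,280),interpolation=2); b=cv2.resize(p[140:270,250:400],(400,347),interpolation=2)
e=cv2.resize(q[140:210,250:350],(400,280),interpolation=2); f=cv2.resize(q[150:250,120:260],(400,286),interpolation=2)
L=np.zeros((600,800,3),np.uint8); L[:280,:400]=a; L[:280,400:]=e; L[285:600,:400]=b[:315]; L[285:571,400:]=f
cv2.imwrite("pics/crop0.png",L)
# heights around bracket and platform
X,m=pts(d,K,T,(214,190,236,240)); print("bracket z max",np.round(np.sort(X[m][:,2])[-30::6],3))
for n,(u,v) in dict(br_up=(225,229),br_pad=(224,202),plat=(290,225),plat2=(320,215),wheel=(352,222),knob=(378,227),dial=(307,184),col=(291,161)).items():
    X,m=pts(d,K,T,(u,v,u+1,v+1)); print(n,np.round(X[0,0],4))
E
```

```text
bracket z max [0.067 0.068 0.068 0.068 0.07 ]
br_up [0.4305 0.1747 0.0604]
br_pad [0.5078 0.1833 0.014 ]
plat [ 0.4438 -0.0074  0.0633]
plat2 [ 0.4726 -0.0907  0.0658]
wheel [ 0.455  -0.1649  0.1342]
knob [ 0.4438 -0.2206  0.1771]
dial [ 0.5499 -0.042   0.1814]
col [ 6.062e-01 -6.000e-04  1.930e-01]
```

View pics/crop0.png

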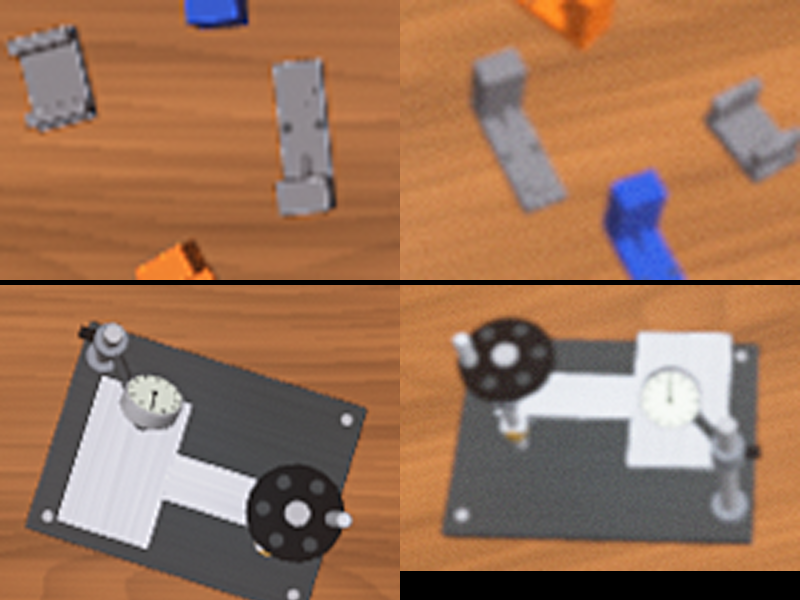

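The crop confirms it: the grey L at top (225,214) has its upright at the end nearer the robot and a pad on its foot. The grey part at (163,199) is the two-pronged U-clip. Next I'll measure the bracket, platform, wheel and knob.

Run:
```python
from h import *
p,d,K,T=load("top0")
hsv=cv2.cvtColor(p,cv2.COLOR_BGR2HSV)
def big(m):
    n,l,s,c=cv2.connectedComponentsWithStats(m.astype(np.uint8)); i=1+np.argmax(s[1:,4]); return l==i
def win(m,u0,v0,u1,v1):
    o=np.zeros_like(m); o[v0:v1,u0:u1]=m[v0:v1,u0:u1]; return o
P,ok=pts(d,K,T,(0,0,512,384)); Z=P[...,2]
gray=hsv[...,1]<60
# bracket
b=big(win(gray&(hsv[...,2]>60),212,188,240,242))
bx=P[b]; low=bx[(bx[:,2]<0.018)]; up=bx[bx[:,2]>0.055]
print("upright top: n",len(up),up.mean(0),up.min(0),up.max(0))
r=cv2.minAreaRect((low[:,:2]*1000).astype(np.float32)); print("low rect",r, low.min(0),low.max(0))
ru=cv2.minAreaRect((up[:,:2]*1000).astype(np.float32)); print("up rect",ru)
# contour rays
cnt=max(cv2.findContours(b.astype(np.uint8),0,1)[0],key=cv2.contourArea); print("px rect",cv2.boxPoints(cv2.minAreaRect(cnt)).round(1).tolist())
# platform: white, height .05-.075
w=win((hsv[...,1]<40)&(hsv[...,2]>170)&(Z<.08)&(Z>.045),260,150,350,250); w=big(w)
wp=P[w]; print("plat z",np.median(wp[:,2]),wp[:,2].std())
cnt=max(cv2.findContours(w.astype(np.uint8),0,1)[0],key=cv2.contourArea)
rays=np.array([ray(K,T,u,v,.062)[:2] for u,v in cnt[:,0]])
a=cv2.approxPolyDP(cnt,2,True)[:,0]
for u,v in a: print("plat",u,v,np.round(ray(K,T,u,v,.062)[:2],4))
# wheel
k=big(win((hsv[...,2]<60)&(Z>.12)&(Z<.15),335,195,395,255))
cnt=max(cv2.findContours(k.astype(np.uint8),0,1)[0],key=cv2.contourArea)
e=cv2.fitEllipse(cv2.convexHull(cnt)); print("wheel px",e,np.round(ray(K,T,*e[0],.135),4))
kn=win((hsv[...,1]<60)&(Z>.168)&(Z<.19),365,215,390,240); print("knob",kn.sum(),P[kn].mean(0),P[kn].min(0),P[kn].max(0))
dl=win((Z>.14)&(Z<.21),280,150,330,200); print("gauge max z",P[dl][:,2].max())
for n,bb in dict(clip=(148,183,178,216),gear=(228,114,255,140)).items():
    u0,v0,u1,v1=bb;g=big(win(gray,*bb)); print(n,P[g].mean(0)[:2],P[g].min(0)[:2],P[g].max(0)[:2])
```

```text
upright top: n 107 [0.43321263 0.17353125 0.06549063] [0.41944078 0.15718341 0.06000756] [0.44485282 0.19135338 0.07357758]
low rect ((473.2222900390625, 178.97593688964844), (112.52056121826172, 36.45906448364258), 5.539196491241455) [ 0.41643857  0.1592606  -0.00346764] [0.52881331 0.20179124 0.01742228]
up rect ((433.0786437988281, 174.0009307861328), (23.705842971801758, 34.803001403808594), 6.926616191864014)
px rect [[217.89999389648438, 195.10000610351562], [231.3000030517578, 194.6999969482422], [232.5, 232.8000030517578], [219.10000610351562, 233.1999969482422]]
plat z 0.06236205175693399 0.0021570162295914503
plat 288 174 [ 0.587  -0.0009]
plat 272 227 [0.4376 0.0429]
plat 304 237 [ 0.4107 -0.0467]
plat 312 219 [ 0.4611 -0.0689]
plat 341 229 [ 0.4341 -0.1498]
plat 341 220 [ 0.4592 -0.1499]
plat 345 213 [ 0.4789 -0.161 ]
plat 315 202 [ 0.5088 -0.0771]
plat 321 185 [ 0.5568 -0.0938]
plat 318 184 [ 0.5596 -0.0854]
plat 314 193 [ 0.5341 -0.0743]
plat 303 195 [ 0.5282 -0.0434]
plat 294 186 [ 0.5533 -0.018 ]
plat 295 177 [ 0.5787 -0.0207]
wheel px ((360.1966552734375, 224.787841796875), (36.15894317626953, 36.40669250488281), 162.61997985839844) [ 0.4479 -0.1861  0.135 ]
knob 33 [ 0.44299189 -0.22103276  0.17423296] [ 0.43603351 -0.22996674  0.16957071] [ 0.45115859 -0.21469095  0.17823403]
gauge max z 0.20362971234353222
clip [0.51414583 0.35961565] [0.46986116 0.06499213] [0.55057557 0.39767378]
gear [0.73089739 0.13612536] [0.46986116 0.06499213] [0.76136825 0.16620506]
```

```bash
cat >> h.py <<'E'
from scipy.spatial.transform import Rotation as Rn
def plan(s,tgt,yaw_y):
    """tool-down pose whose y axis has world angle yaw_y (deg): print turn about tool axes, and shift in the NEW tool axes"""
    R0=Rn.from_rotvec(s["orientation"]); a=np.radians(yaw_y)
    y=np.array([np.cos(a),np.sin(a),0]); z=np.array([0,0,-1.]); x=np.cross(y,z)
    R1=Rn.from_matrix(np.stack([x,y,z],1))
    turn=(R0.inv()*R1).as_rotvec(); dw=np.asarray(tgt)-s["ee_pos"]
    print("turn",np.round(turn,4),"dworld",np.round(dw,4),"shift old axes",np.round(R0.inv().apply(dw),4),"new axes",np.round(R1.inv().apply(dw),4))
    print("cur tool y angle",np.degrees(np.arctan2(*R0.as_matrix()[[1,0],1])))
E
python3 - <<'E'
from h import *
from bench import monitor,imaging
p,d,K,T=load("wrist0"); s=monitor.observe()
R0=Rn.from_rotvec(s["orientation"]); C=np.linalg.inv(T)
print("cam in tool",R0.inv().apply(C[:3,3]-s["ee_pos"]), "optical axis in tool",R0.inv().apply(C[:3,2]))
plan(s,[.433,.174,.22],96.3)
E
```

```text
cam in tool [ 0.07540163 -0.00041013 -0.16680601] optical axis in tool [-2.74327865e-01  1.85365835e-04  9.61636204e-01]
turn [-1.100e-03 -1.000e-04 -3.587e-01] dworld [ 0.2546 -0.5283  0.002 ] shift old axes [-0.3768 -0.4494 -0.0015] new axes [-0.195  -0.5531 -0.002 ]
cur tool y angle 75.74931595358338
```

Call:
play_rows(commands=[0,0,-0.179,0,0,0,-1,0,0,-0.18,0,0,0,-1,0,0,0,-0.0195,-0.0553,0,-1,0,0,0,-0.0195,-0.0553,0,-1,0,0,0,-0.0195,-0.0553,0,-1,0,0,0,-0.0195,-0.0553,0,-1,0,0,0,-0.0195,-0.0553,0,-1,0,0,0,-0.0195,-0.0553,0,-1,0,0,0,-0.0195,-0.0553,0,-1,0,0,0,-0.0195,-0.0553,0,-1,0,0,0,-0.0195,-0.0553,0,-1,0,0,0,-0.0195,-0.0553,0,-1])

```text
t: 1.65
ee_pos: [0.4338, 0.1727, 0.2188]
orientation: [-0.173, 3.136, 0.0]
contact_force: [0.8, -0.3, 0.0]
gripper_width: 0.0929
```

```bash
cat > snap.py <<'E'
import sys
from h import *
from bench import monitor,imaging
n,tag=sys.argv[1:3]; s=monitor.observe(); c=imaging.get_calibration(n); p,d=imaging.grab_frame(n)
cv2.imwrite(f"pics/{n}{tag}.png",p); np.savez(f"{n}{tag}.npz",p=p,d=d,K=c["mtx"],T=c["camera_from_world"])
print(s["t"],s["ee_pos"],s["orientation"],s["contact_force"],s["gripper_width"])
E
python3 snap.py wrist 1; python3 -c "
from h import *
from bench import monitor
plan(monitor.observe(),[.433,.174,.22],96.3)"
```

```text
1.65 [0.43379397 0.17272069 0.21875091] [-1.73295113e-01  3.13641529e+00  1.76196725e-04] [ 0.80981523 -0.34269033  0.02835631] 0.09291824708628059
turn [-0.0034  0.0008 -0.0076] dworld [-0.0035  0.0088  0.0013] shift old axes [ 0.0025  0.0091 -0.0013] new axes [ 0.0025  0.0092 -0.0013]
cur tool y angle 95.86419139499685
```

View pics/wrist1.png

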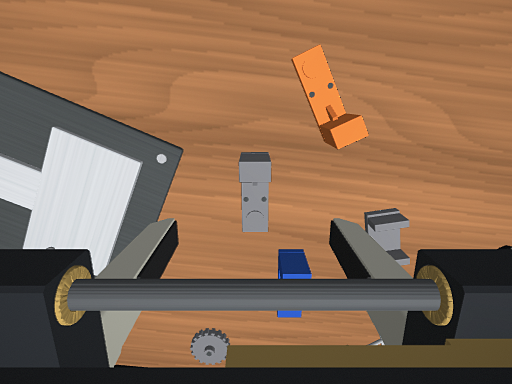

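```bash
python3 snap.py wrist 2
python3 - <<'E'
from h import *
from bench import monitor
plan(monitor.observe(),[.433,.174,.22],96.3)
p,d,K,T=load("wrist2"); hsv=cv2.cvtColor(p,cv2.COLOR_BGR2HSV)
P,ok=pts(d,K,T,(0,0,512,384))
m=(hsv[...,1]<60); w=np.zeros_like(m); w[135:250,215:290]=m[135:250,215:290]
n,l,st,c=cv2.connectedComponentsWithStats(w.astype(np.uint8)); i=1+np.argmax(st[1:,4]); w=l==i; print(st[i])
top=w&(P[...,2]>.0625); cnt=max(cv2.findContours(top.astype(np.uint8),0,1)[0],key=cv2.contourArea)
g=np.array([ray(K,T,u,v,.065)[:2]*1000 for u,v in cnt[:,0]],np.float32); print("top",cv2.minAreaRect(g))
low=w&(P[...,2]<.018)&(P[...,2]>.004); cnt=max(cv2.findContours(low.astype(np.uint8),0,1)[0],key=cv2.contourArea)
g=np.array([ray(K,T,u,v,.010)[:2]*1000 for u,v in cnt[:,0]],np.float32); print("foot",cv2.minAreaRect(g))
# platform corner region
E
```

```text
1.7 [0.43646247 0.16517093 0.21870744] [-0.16065179  3.13649731 -0.00522684] [ 2.24405685 -5.97422832 -0.74071315] 0.09325403325048029
turn [-0.0021  0.0003 -0.0086] dworld [-0.0022  0.0055  0.0014] shift old axes [ 0.0016  0.0057 -0.0014] new axes [ 0.0016  0.0057 -0.0014]
cur tool y angle 95.80587316791602
[ 246  151   33   80 2242]
top ((432.1725158691406, 173.49850463867188), (23.872892379760742, 35.73735427856445), 5.944466590881348)
foot ((494.5277404785156, 180.48133850097656), (70.61264038085938, 34.76534652709961), 7.000386714935303)
```

Call:
play_rows(commands=[0,0,-0.008,0,0,0,-1,0,0,0,0,0,0,-1,0,0,0,0,0,0,-1])

```text
t: 2.12
ee_pos: [0.4327, 0.1758, 0.2186]
orientation: [0.19, -3.136, -0.0]
contact_force: [0.2, 0.1, 0.1]
gripper_width: 0.093
```

```bash
python3 -c "
from h import *
from bench import monitor
plan(monitor.observe(),[.4325,.1737,.023],96.3)"
```

```text
turn [ 0.0002 -0.0001  0.0108] dworld [-0.0002 -0.0021 -0.1956] shift old axes [ 0.0004 -0.0021  0.1956] new axes [ 0.0004 -0.0021  0.1956]
cur tool y angle 96.92055058790676
```

Call:
play_rows(commands=[0,0,0.01,0,-0.002,0.05,-1,0,0,0,0,0,0.05,-1,0,0,0,0,0,0.05,-1,0,0,0,0,0,0.03,-1,0,0,0,0,0,0.0155,-1,0,0,0,0,0,0,-1,0,0,0,0,0,0,1,0,0,0,0,0,0,1,0,0,0,0,0,0,1,0,0,0,0,0,0,1,0,0,0,0,0,0,1,0,0,0,0,0,0,1])

```text
t: 3.62
ee_pos: [0.4334, 0.1725, 0.0232]
orientation: [-0.17, 3.137, 0.0]
contact_force: [0.2, -0.3, 0.4]
gripper_width: 0.0378
```

```bash
python3 snap.py wrist 3
```

```text
3.625 [0.43342787 0.17248347 0.02316797] [-1.69825564e-01  3.13690757e+00  5.25688072e-05] [ 0.19371708 -0.3266117   0.38979622] 0.03781372799350721
```

View pics/wrist3.png

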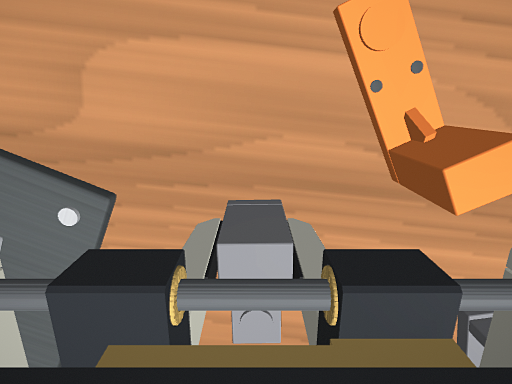

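```bash
cat > plat.py <<'E'
from h import *
from scipy.optimize import least_squares
zp=.0622
def edges(n,box,th=-16.6,O=(.5157,-.029)):
    p,d,K,T=load(n); hsv=cv2.cvtColor(p,cv2.COLOR_BGR2HSV); P,_=pts(d,K,T,(0,0,512,384))
    m=(hsv[...,1]<40)&(hsv[...,2]>150)&(P[...,2]>.045)&(P[...,2]<.08); w=np.zeros_like(m,np.uint8); u0,v0,u1,v1=box; w[v0:v1,u0:u1]=m[v0:v1,u0:u1]
    big=cv2.resize(w,None,fx=4,fy=4,interpolation=0)
    cnt=max(cv2.findContours(big,0,1)[0],key=cv2.contourArea)[:,0]
    X=np.array([ray(K,T,(u-1.5)/4,(v-1.5)/4,zp)[:2] for u,v in cnt]); 
    c,s=np.cos(np.radians(th)),np.sin(np.radians(th)); L=(X-np.array(O))@np.array([[c,-s],[s,c]])
    out=[]
    for ax,val,o,lo,hi in((0,-.1,1,-.04,.04),(1,.05,0,-.09,.04),(1,-.05,0,-.09,-.05)):
        k=(abs(L[:,ax]-val)<.007)&(L[:,o]>lo)&(L[:,o]<hi)
        q=X[k]; q2=L[k]
        if len(q)>10: print(n,ax,val,len(q),"resid mm",np.round(1000*(q2[:,ax]-val).mean(),1),"slope deg",np.round(np.degrees(np.polyfit(q2[:,o],q2[:,ax],1)[0]),2))
edges("top0",(260,150,350,250)); edges("wrist2",(0,100,170,290))
E
python3 plat.py
```

```text
top0 0 -0.1 134 resid mm 2.9 slope deg 0.54
top0 1 0.05 224 resid mm -1.4 slope deg -0.76
top0 1 -0.05 67 resid mm 0.7 slope deg -0.35
wrist2 0 -0.1 370 resid mm 2.4 slope deg 0.61
wrist2 1 0.05 484 resid mm -0.3 slope deg -1.52
wrist2 1 -0.05 157 resid mm -0.1 slope deg -0.48
```

Call:
play_rows(commands=[0,0,0,0,0,0,1,0,0,0,0,0,-0.02,1,0,0,0,0,0,-0.035,1,0,0,0,0,0,-0.037,1,0,0,0.1,0,0,0,1,0,0,0.1,0,0,0,1,0,0,0.1,0,0,0,1,0,0,0.11,0,0,0,1,0,0,0,0,0,0,1,0,0,0,0,0,0,1])

```text
t: 4.92
ee_pos: [0.4333, 0.1725, 0.1151]
orientation: [-0.468, -3.106, 0.0]
contact_force: [-0.7, 0.2, -0.6]
gripper_width: 0.0356
```

```bash
python3 -c "
from h import *
from bench import monitor
s=monitor.observe();print(s['ee_pos'],s['contact_force'],s['gripper_width'])
plan(s,[.480,.0446,.115],72.8)"; python3 snap.py wrist 4
```

```text
[0.43328899 0.17248334 0.11506791] [-0.70346348  0.15497914 -0.56425759] 0.035584951923807936
turn [-0.0002 -0.0001  0.0009] dworld [ 4.670e-02 -1.279e-01 -1.000e-04] shift old axes [-8.230e-02 -1.084e-01  1.000e-04] new axes [-8.240e-02 -1.084e-01  1.000e-04]
cur tool y angle 72.85332156490655
4.925 [0.43328899 0.17248334 0.11506791] [-4.68312828e-01 -3.10634960e+00  3.07212384e-04] [-0.70346348  0.15497914 -0.56425759] 0.035584951923807936
```

View pics/wrist4.png

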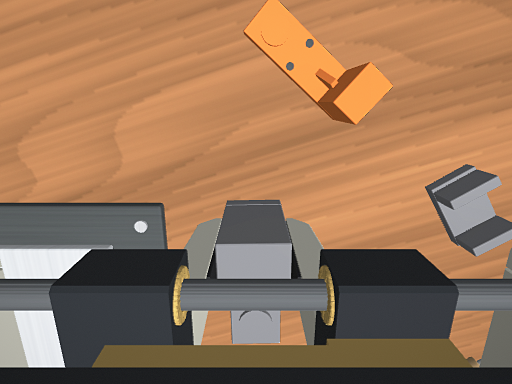

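Call:
play_rows(commands=[0,0,0,-0.0206,-0.0271,0,1,0,0,0,-0.0206,-0.0271,0,1,0,0,0,-0.0206,-0.0271,0,1,0,0,0,-0.0206,-0.0271,0,1,0,0,0,0,0,0,1,0,0,0,0,0,0,1,0,0,0,0,0,0,1])

```text
t: 5.85
ee_pos: [0.4796, 0.0455, 0.1151]
orientation: [-0.469, -3.106, -0.0]
contact_force: [0.8, -0.9, -0.2]
gripper_width: 0.0359
```

```bash
python3 snap.py top 5; python3 snap.py scene 5
python3 - <<'E'
from h import *
from bench import monitor
s=monitor.observe(); plan(s,[.4623,-.0127,.091],72.8)
L=np.zeros((400,800,3),np.uint8)
p=load("top5")[0]; q=load("scene5")[0]
L[:,:400]=cv2.resize(p[150:270,250:370],(400,400),interpolation=2); L[:,400:]=cv2.resize(q[140:260,150:270],(400,400),interpolation=2)
cv2.imwrite("pics/c5.png",L)
E
```

```text
5.85 [0.47955677 0.04549902 0.11511392] [-4.69220449e-01 -3.10609529e+00 -4.77981107e-04] [ 0.77150366 -0.86471321 -0.21067658] 0.03590931920695238
5.9 [0.47959157 0.04552639 0.11513002] [-4.69172805e-01 -3.10614424e+00 -3.95907088e-04] [ 0.46438866  0.50992409 -0.06527243] 0.03615742468519965
turn [ 0.0002 -0.0001  0.0002] dworld [-0.0173 -0.0581 -0.0241] shift old axes [-0.0006 -0.0607  0.0241] new axes [-0.0006 -0.0607  0.0241]
cur tool y angle 72.81070183258757
```

View pics/c5.png

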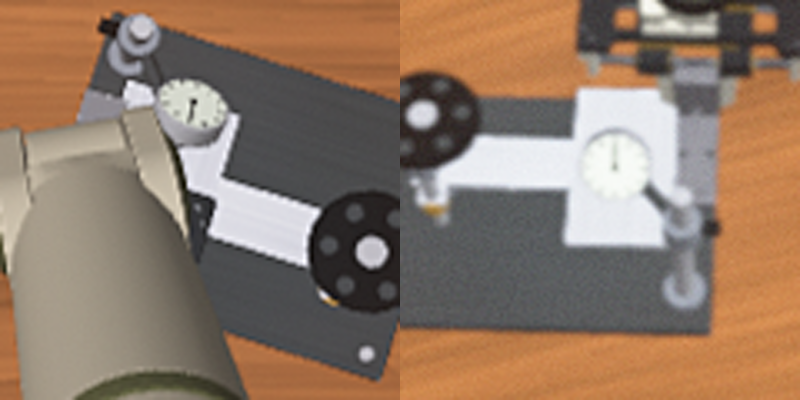

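Call:
play_rows(commands=[0,0,0,0,0,0.012,1,0,0,0,0,0,0.0115,1,0,0,0,0,0,0,1,0,0,0,0,0,0,1,0,0,0,0,-0.015,0,1,0,0,0,0,-0.015,0,1,0,0,0,0,-0.015,0,1,0,0,0,0,-0.0155,0,1,0,0,0,0,0,0,1,0,0,0,0,0,0,1])

```text
t: 7.2
ee_pos: [0.4621, -0.0132, 0.0917]
orientation: [0.472, 3.106, 0.001]
contact_force: [-0.2, 0.7, -0.7]
gripper_width: 0.0356
```

```bash
python3 snap.py scene 6;  python3 snap.py wrist 6
python3 - <<'E'
from h import *
from bench import monitor
s=monitor.observe(); plan(s,[.4623,-.0127,.085],72.8)
L=np.zeros((480,800,3),np.uint8)
p=load("wrist6")[0]; q,d,K,T=load("scene6")
L[:300,:400]=cv2.resize(p,(400,300)); L[:,400:]=cv2.resize(q[140:260,150:250],(400,480),interpolation=2)
cv2.imwrite("pics/c6.png",L)
for z in(.08,.092): print(proj(K,T,[.5368,-.0357,z]))
E
```

```text
7.2 [ 0.46211351 -0.01315402  0.09168195] [4.72466006e-01 3.10554985e+00 5.09136346e-04] [-0.17869006  0.65808801 -0.74591347] 0.035623059822589676
7.25 [ 0.46217012 -0.01287532  0.09164912] [4.71618477e-01 3.10569266e+00 5.58095691e-04] [-0.52569343  1.06890277 -0.38488613] 0.03600638026948663
turn [ 0.0003  0.0002 -0.0009] dworld [ 0.0001  0.0001 -0.0066] shift old axes [-0.0001  0.0001  0.0066] new axes [-0.0001  0.0001  0.0066]
cur tool y angle 72.74827055813346
[216.56334887 198.83275658]
[216.33420946 196.84766619]
```

View pics/c6.png

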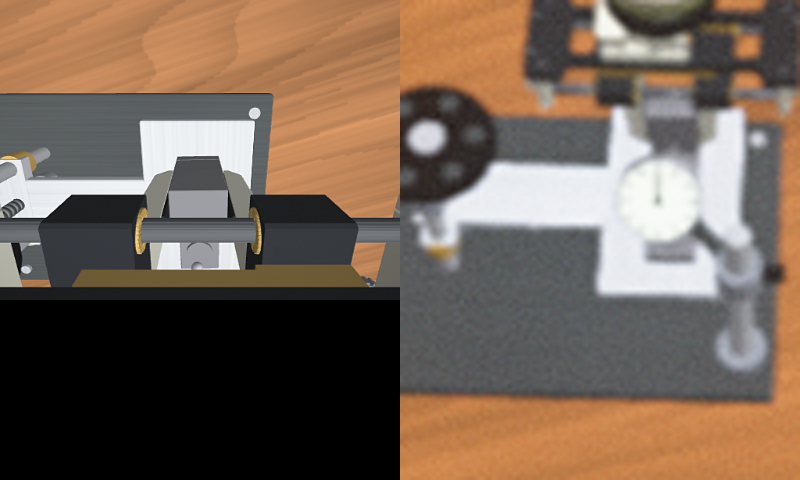

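Run:
```python
from h import *
p,d,K,T=load("wrist6")
cv2.imwrite("pics/c6b.png",cv2.resize(p[290:360,200:310],(770,490),interpolation=cv2.INTER_CUBIC))
O=np.array([.5368,-.0357]); 
print("tip exp",proj(K,T,[*O,.092]),"pad",proj(K,T,[.4623+.078*.9553,-.0127-.078*.2957,.0817]))
```

```text
tip exp [254.12140938 335.10602288] pad [253.9952659  324.26777504]
```

View pics/c6b.png

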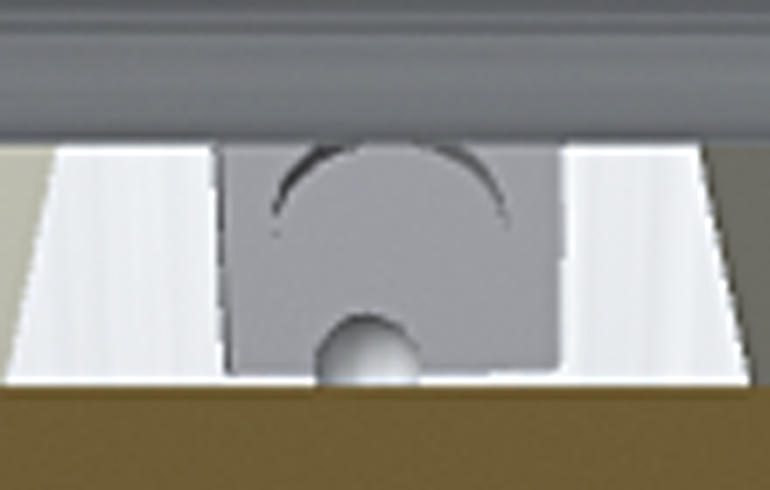

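Tip ball is at wrist (252,342) and the pad centre at about u=255.7, so the bracket needs about 2.5 mm in tool −y. I'll shift it and lower onto the platform.

Call:
play_rows(commands=[0,0,0,-0.001,-0.0025,0,1,0,0,0,0,0,0.002,1,0,0,0,0,0,0.002,1,0,0,0,0,0,0.001,1,0,0,0,0,0,0,1,0,0,0,0,0,0,1])

```text
t: 8.05
ee_pos: [0.4621, -0.0159, 0.0866]
orientation: [-0.472, -3.106, 0.0]
contact_force: [-0.3, -0.5, -1.5]
gripper_width: 0.0359
```

Call:
play_rows(commands=[0,0,0,0,0,0.001,1,0,0,0,0,0,0.0005,1,0,0,0,0,0,0,1])

```text
t: 8.43
ee_pos: [0.4622, -0.0159, 0.0854]
orientation: [0.472, 3.106, 0.0]
contact_force: [-0.8, 0.3, 4.6]
gripper_width: 0.0357
```

Call:
play_rows(commands=[0,0,0,0,0,0,0.0,0,0,0,0,0,0,-0.2,0,0,0,0,0,0,-0.3,0,0,0,0,0,0,-0.3,0,0,0,0,0,0,-0.3])

```text
t: 9.05
ee_pos: [0.4621, -0.016, 0.0851]
orientation: [0.472, 3.106, -0.0]
contact_force: [0.1, 0.2, -0.8]
gripper_width: 0.0607
```

```bash
python3 snap.py wrist 7
python3 - <<'E'
from h import *
p,d,K,T=load("wrist7")
cv2.imwrite("pics/c7.png",cv2.resize(p[200:360,150:360],(788,600),interpolation=cv2.INTER_CUBIC))
E
```

```text
9.05 [ 0.46211729 -0.01595409  0.08512387] [ 4.72161074e-01  3.10584831e+00 -1.90916389e-05] [ 0.07960472  0.17660215 -0.77220124] 0.06072960560351836
```

View pics/c7.png

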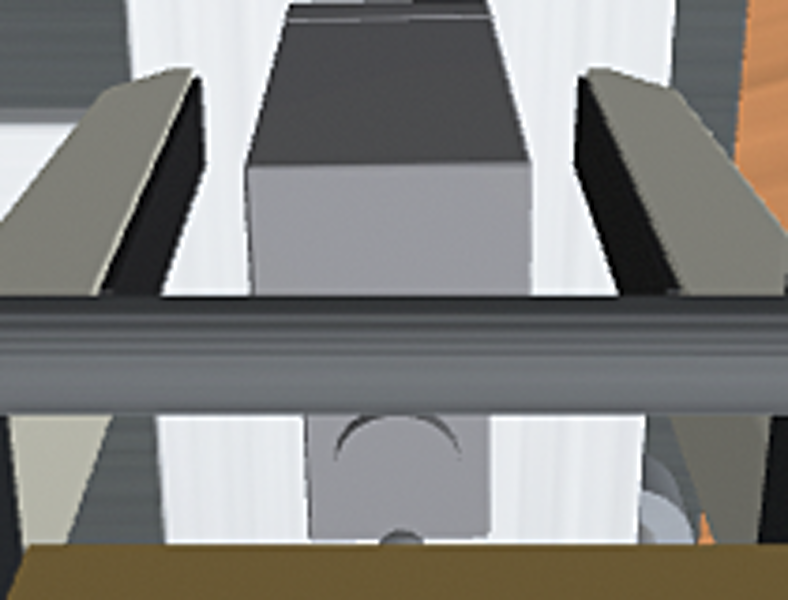

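Call:
play_rows(commands=[0,0,0,0,0,-0.02,-0.3,0,0,0,0,0,-0.04,-0.3,0,0,0,0,0,-0.05,-0.3,0,0,0,0,0,-0.05,-0.3,0,0,0,0,0,0,-0.3,0,0,0,0,0,0,-0.3])

```text
t: 9.85
ee_pos: [0.4617, -0.016, 0.2448]
orientation: [-0.472, -3.106, 0.0]
contact_force: [-0.1, -0.5, -0.6]
gripper_width: 0.0604
```

```bash
python3 snap.py wrist 8; python3 snap.py top 8; python3 snap.py scene 8
python3 - <<'E'
from h import *
p=load("scene8")[0]; q=load("top8")[0]; w=load("wrist8")[0]
L=np.zeros((600,800,3),np.uint8)
L[:300,:400]=cv2.resize(w,(400,300)); L[:300,400:]=cv2.resize(p[150:240,140:260],(400,300),interpolation=2); L[300:,:400]=cv2.resize(q[150:255,260:400],(400,300),interpolation=2)
cv2.imwrite("pics/c8.png",L)
E
```

```text
9.85 [ 0.46168431 -0.01595465  0.24475791] [-4.72136791e-01 -3.10581293e+00  3.73836773e-05] [-0.13890011 -0.51464348 -0.57758242] 0.060409793988214014
9.9 [ 0.46139836 -0.01594183  0.2442077 ] [-4.71801858e-01 -3.10446863e+00  5.61185456e-04] [-0.26241911  0.182019   -0.93417575] 0.060455687277889934
9.95 [ 0.46132078 -0.01596635  0.24394126] [-4.71718899e-01 -3.10378608e+00  8.68521798e-04] [-0.05700172  0.05962584  1.04507033] 0.060742982093588936
```

View pics/c8.png

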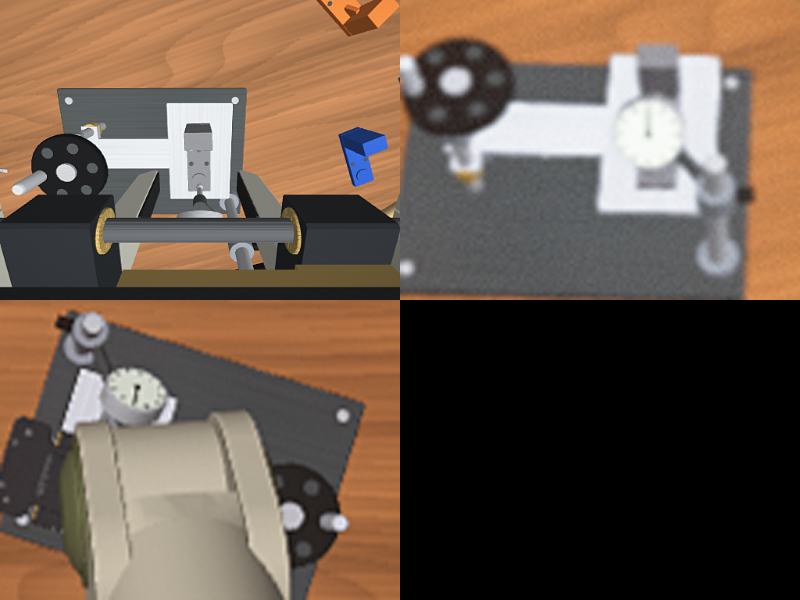

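Run:
```python
from h import *
p,d,K,T=load("wrist8")
cv2.imwrite("pics/c8b.png",cv2.resize(p[150:280,220:310],(540,780)[::1],interpolation=cv2.INTER_CUBIC)[:600])
hsv=cv2.cvtColor(p,cv2.COLOR_BGR2HSV); P,_=pts(d,K,T,(0,0,512,384)); Z=P[...,2]
up=(Z>.115)&(Z<.135); w=np.zeros_like(up); w[150:200,225:285]=up[150:200,225:285]
g=np.array([ray(K,T,u,v,.127)[:2]*1000 for v,u in zip(*np.where(w))],np.float32); r=cv2.minAreaRect(g); print("upright top",r)
for n in("wrist8","top8","top0"):
    p,d,K,T=load(n); P,_=pts(d,K,T,(0,0,512,384)); Z=P[...,2]
    k=(Z>.168)&(Z<.18)&(np.hypot(P[...,0]-.443,P[...,1]+.221)<.02)
    if k.sum(): 
        vv,uu=np.where(k); print(n,"knob top",k.sum(),ray(K,T,uu.mean(),vv.mean(),.175),P[k].mean(0))
    k=(Z>.127)&(Z<.142)&(np.hypot(P[...,0]-.448,P[...,1]+.186)<.056)
    vv,uu=np.where(k); h=cv2.convexHull(np.stack([uu,vv],1).astype(np.int32)); e=cv2.minEnclosingCircle(np.array([ray(K,T,u,v,.135)[:2]*1000 for u,v in h[:,0]],np.float32)); print("wheel",e)
```

```text
upright top ((460.0589904785156, -15.476507186889648), (35.2376594543457, 26.720035552978516), 72.74657440185547)
wrist8 knob top 310 [ 0.44214817 -0.21927303  0.175     ] [ 0.44241303 -0.22034272  0.17384436]
wheel ((446.8518981933594, -185.01193237304688), 49.526031494140625)
top8 knob top 36 [ 0.44348887 -0.2211349   0.175     ] [ 0.44345459 -0.22150866  0.17364962]
wheel ((448.81256103515625, -186.8372344970703), 47.621971130371094)
top0 knob top 35 [ 0.44326891 -0.22120316  0.175     ] [ 0.44325134 -0.22139549  0.17429813]
wheel ((448.1422424316406, -185.38633728027344), 48.18754196166992)
```

View pics/c8b.png

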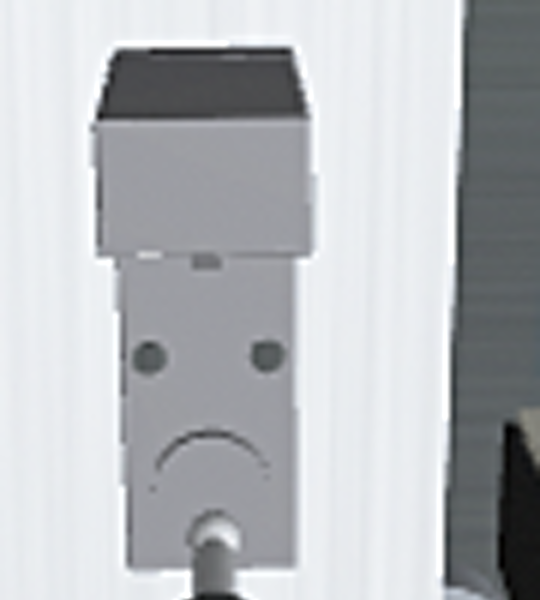

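Run:
```python
from h import *
p,d,K,T=load("wrist8"); c,s=.9553,-.2957; A=np.array([.5177,-.0298])
def L(q): q=q[:2]-A; return np.round([(q[0]*c+q[1]*s)*1000,(-q[0]*s+q[1]*c)*1000],1)
for z in(.093,.097,.101): print("ball z",z,L(ray(K,T,255.8,239.5,z)))
print("foot end, x expected pad+20:",L(ray(K,T,255,244.7,.072)))
print("pad near edge (pad-12):",L(ray(K,T,255,222,.0735)))
print("upright front top edge? ",L(ray(K,T,253,150+120/6,.127)),L(ray(K,T,253,150+255/6,.127)))
for n in ["wheel"]: print(L(np.array([.448,-.186])),L(np.array([.4432,-.2211])))
```

```text
ball z 0.093 [23.2 -0.7]
ball z 0.097 [21.2 -0.7]
ball z 0.101 [19.3 -0.8]
foot end, x expected pad+20: [40.7 -1.5]
pad near edge (pad-12): [ 9.1 -1.5]
upright front top edge?  [-68.6  -3.9] [-45.4  -3.9]
[ -20.4 -169.8] [ -14.6 -204.8]
```

Bracket is released and flat, with the pad about 2 mm from under the tip in both views and the needle at rest. Next is the crank knob.

Call:
play_rows(commands=[0,0,-0.15,0,0,0,-0.3,0,0,-0.15,0,0,0,-0.3,0,0,0,0.0045,-0.0513,0,-0.3,0,0,0,0.0045,-0.0513,0,-0.3,0,0,0,0.0045,-0.0513,0,-0.3,0,0,0,0.0045,-0.0513,0,-0.3,0,0,0,0,0,0,-0.3,0,0,0,0,0,0,-0.3,0,0,0,0,0,0,-0.3])

```text
t: 11.12
ee_pos: [0.4438, -0.2198, 0.2447]
orientation: [0.0, -3.141, -0.001]
contact_force: [-0.2, 0.0, -0.6]
gripper_width: 0.0606
```

```bash
python3 -c "
from h import *
from bench import monitor
plan(monitor.observe(),[.4433,-.2211,.145],90)"; python3 snap.py wrist 9
```

```text
turn [ 0.0007 -0.0009  0.0002] dworld [-0.0005 -0.0013 -0.0997] shift old axes [ 0.0005 -0.0014  0.0997] new axes [ 0.0005 -0.0013  0.0997]
cur tool y angle 90.00913619521776
11.125 [ 0.44384124 -0.21975626  0.24465689] [ 2.50898240e-04 -3.14073288e+00 -1.14663425e-03] [-0.18737077  0.00297959 -0.62664792] 0.06061333941684246
```

View pics/wrist9.png

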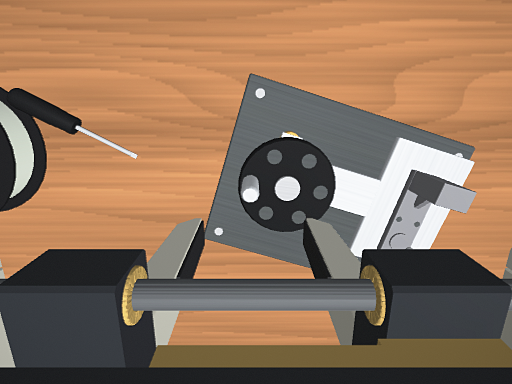

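Call:
play_rows(commands=[0,0,0,0.0005,-0.0013,0.03,-0.3,0,0,0,0,0,0.03,-0.3,0,0,0,0,0,0.025,-0.3,0,0,0,0,0,0.014,-0.3,0,0,0,0,0,0,-0.3,0,0,0,0,0,0,1,0,0,0,0,0,0,1,0,0,0,0,0,0,1,0,0,0,0,0,0,1,0,0,0,0,0,0,1,0,0,0,0,0,0,1])

```text
t: 12.55
ee_pos: [0.4433, -0.2229, 0.1463]
orientation: [0.003, 3.141, -0.001]
contact_force: [0.2, -2.7, 2.4]
gripper_width: 0.0154
```

```bash
python3 snap.py wrist 10; python3 -c "
import numpy as np
c=np.array([.448,-.1863]);from bench import monitor
p=monitor.observe()['ee_pos'][:2]; d=p-c; print(np.hypot(*d),np.degrees(np.arctan2(d[1],d[0])))"
```

```text
12.55 [ 0.44330588 -0.22288819  0.14627742] [ 3.45775076e-03  3.14120255e+00 -8.23206791e-04] [ 0.19908431 -2.66772951  2.44316079] 0.015440723384189026
0.03689359806325395 -97.29813356925331
```

View pics/wrist10.png

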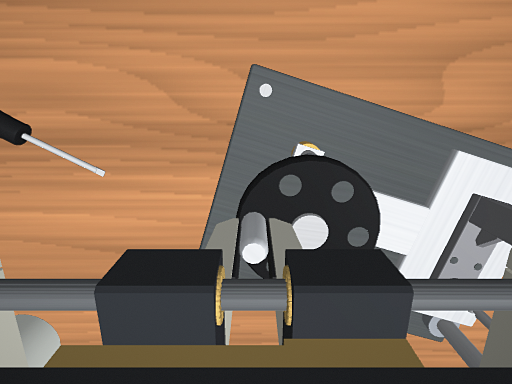

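```bash
cat > circ.py <<'E'
import sys,numpy as np
phi0,step,n=map(float,sys.argv[1:4]); n=int(n)
a=np.radians(phi0-step*np.arange(n+1)); x=36*np.cos(a); y=36*np.sin(a)
for dx,dy in zip(np.diff(x),np.diff(y)): print("tool x %.1f y %.1f mm"%(-dx,dy))
print("end phi",phi0-step*n)
E
python3 circ.py -97.5 20 12
```

```text
tool x 11.9 y 3.8 mm
tool x 9.9 y 7.6 mm
tool x 6.7 y 10.5 mm
tool x 2.7 y 12.2 mm
tool x -1.6 y 12.4 mm
tool x -5.8 y 11.1 mm
tool x -9.2 y 8.4 mm
tool x -11.6 y 4.8 mm
tool x -12.5 y 0.5 mm
tool x -11.9 y -3.8 mm
tool x -9.9 y -7.6 mm
tool x -6.7 y -10.5 mm
end phi -337.5
```

Call:
play_rows(commands=[0,0,0,0.0119,0.0038,0,1,0,0,0,0.0099,0.0076,0,1,0,0,0,0.0067,0.0105,0,1,0,0,0,0,0,0,1])

```text
t: 13.1
ee_pos: [0.4142, -0.1989, 0.1462]
orientation: [-0.0, -3.141, -0.002]
contact_force: [-0.5, 1.1, 2.6]
gripper_width: 0.0152
```

```bash
cat > ph.py <<'E'
import numpy as np
from bench import monitor
s=monitor.observe(); c=np.array([.448,-.1863]); d=s['ee_pos'][:2]-c; print(s['t'],s['ee_pos'],np.hypot(*d),np.degrees(np.arctan2(d[1],d[0])),s['contact_force'],s['gripper_width'])
E
python3 ph.py; python3 snap.py wrist 11
```

```text
13.1 [ 0.41418547 -0.1988926   0.14621713] 0.036083183899068144 -159.57456000758935 [-0.47236155  1.08977385  2.61565819] 0.01520539852277373
13.1 [ 0.41418547 -0.1988926   0.14621713] [-1.08197851e-04 -3.14081088e+00 -1.54944318e-03] [-0.47236155  1.08977385  2.61565819] 0.01520539852277373
```

View pics/wrist11.png

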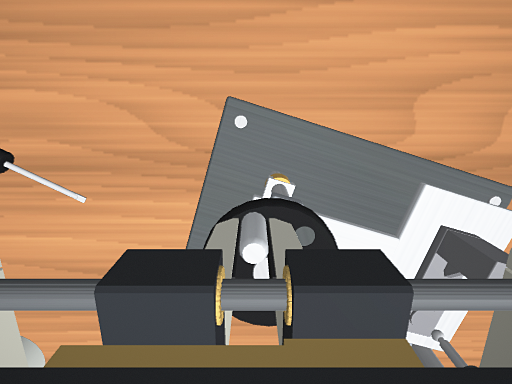

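Call:
play_rows(commands=[0,0,0,0.0027,0.0122,0,1,0,0,0,-0.0016,0.0124,0,1,0,0,0,-0.0058,0.0111,0,1,0,0,0,-0.0092,0.0084,0,1,0,0,0,-0.0116,0.0048,0,1,0,0,0,-0.0125,0.0005,0,1,0,0,0,-0.0119,-0.0038,0,1,0,0,0,-0.0099,-0.0076,0,1,0,0,0,-0.0067,-0.0105,0,1,0,0,0,-0.0027,-0.0122,0,1,0,0,0,0.0016,-0.0124,0,1,0,0,0,0.0058,-0.0111,0,1])

```text
t: 14.65
ee_pos: [0.4778, -0.208, 0.1462]
orientation: [0.001, 3.141, 0.001]
contact_force: [0.0, 2.5, 5.4]
gripper_width: 0.0154
```

```bash
python3 ph.py; python3 snap.py scene 12; python3 ph.py
cat > dial.py <<'E'
import sys
from h import *
p=load(sys.argv[1])[0]; cv2.imwrite("pics/dial_%s.png"%sys.argv[1],cv2.resize(p[165:215,190:245],(660,600),interpolation=2))
E
python3 dial.py scene12
```

```text
14.65 [ 0.47780514 -0.20798426  0.14621536] 0.036858559763770005 -36.03718049937137 [0.03780901 2.53758852 5.43433337] 0.015397491220129343
14.65 [ 0.47780514 -0.20798426  0.14621536] [1.13978220e-03 3.14086478e+00 1.36001651e-03] [0.03780901 2.53758852 5.43433337] 0.015397491220129343
14.7 [ 0.47650902 -0.20958863  0.14621821] 0.03681201996468093 -39.2449137108778 [ 0.7867506 -1.166116   6.8446793] 0.015117370028913824
```

View pics/dial_scene12.png

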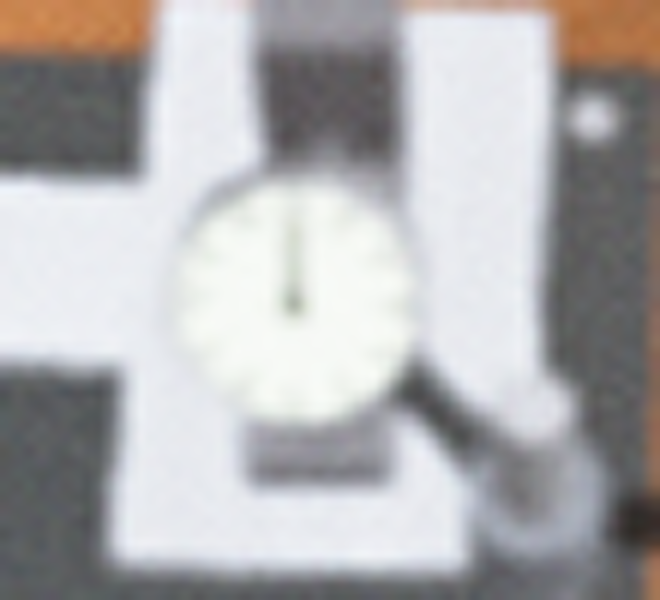

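Call:
play_rows(commands=[0,0,0,0.0092,-0.0084,0,1,0,0,0,0.0116,-0.0048,0,1,0,0,0,0.0125,-0.0005,0,1,0,0,0,0.0119,0.0038,0,1,0,0,0,0.0099,0.0076,0,1,0,0,0,0.0067,0.0105,0,1,0,0,0,0,0,0,1])

```text
t: 15.58
ee_pos: [0.4141, -0.199, 0.1462]
orientation: [-0.001, -3.141, -0.001]
contact_force: [2.3, 2.1, 5.7]
gripper_width: 0.0155
```

```bash
python3 ph.py; python3 snap.py scene 13; python3 snap.py wrist 13;python3 dial.py scene13
```

```text
15.575 [ 0.41409987 -0.19902633  0.14619205] 0.03621019725198563 -159.42354064526373 [2.26294248 2.05529336 5.67481871] 0.015479303094739962
15.575 [ 0.41409987 -0.19902633  0.14619205] [-6.25306491e-04 -3.14094407e+00 -1.33826206e-03] [2.26294248 2.05529336 5.67481871] 0.015479303094739962
15.625 [ 0.41430936 -0.19944061  0.14619106] [-8.12380921e-04 -3.14090462e+00 -1.00103225e-03] [2.06020213 1.8774169  6.26140817] 0.015435168364500288
```

View pics/dial_scene13.png

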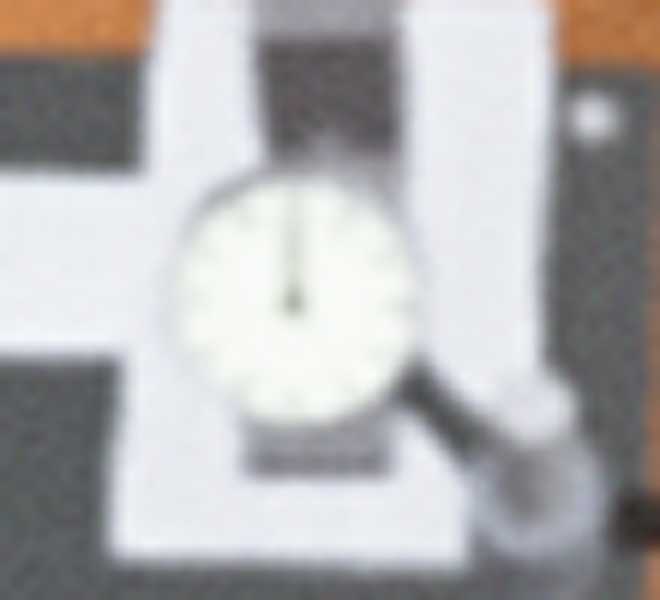

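View pics/wrist13.png

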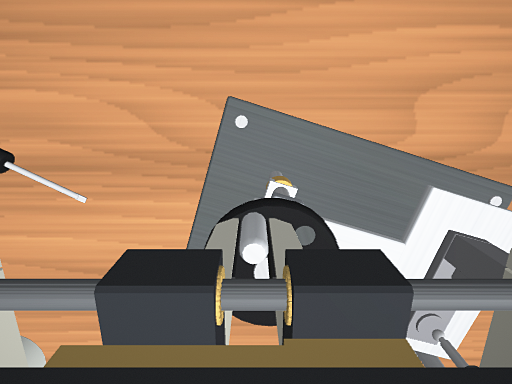

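Call:
play_rows(commands=[0,0,0,0.0027,0.0122,0,1,0,0,0,-0.0016,0.0124,0,1,0,0,0,-0.0058,0.0111,0,1,0,0,0,0,0,0,1])

```text
t: 16.18
ee_pos: [0.4206, -0.1641, 0.1462]
orientation: [0.0, 3.141, -0.0]
contact_force: [2.8, -1.7, 5.0]
gripper_width: 0.0154
```

```bash
python3 ph.py; python3 snap.py scene 14; python3 dial.py scene14
```

```text
16.175 [ 0.42062588 -0.16405204  0.14616504] 0.03527483432263542 140.89796716287077 [ 2.79422332 -1.65416288  5.02119942] 0.015401119774076565
16.175 [ 0.42062588 -0.16405204  0.14616504] [ 4.11393598e-04  3.14082643e+00 -2.06017963e-04] [ 2.79422332 -1.65416288  5.02119942] 0.015401119774076565
```

View pics/dial_scene14.png

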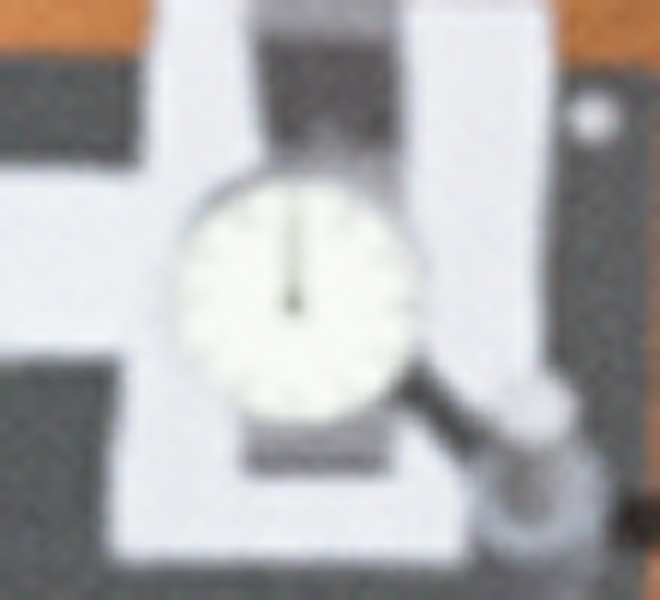

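Needle is still at rest after 480° (13.3 mm).

Call:
play_rows(commands=[0,0,0,-0.0092,0.0084,0,1,0,0,0,-0.0116,0.0048,0,1,0,0,0,-0.0125,0.0005,0,1,0,0,0,0,0,0,1])

```text
t: 16.73
ee_pos: [0.4529, -0.1515, 0.1461]
orientation: [-0.004, -3.141, 0.001]
contact_force: [-0.1, -2.2, 9.9]
gripper_width: 0.0155
```

```bash
python3 ph.py; python3 snap.py scene 15; python3 dial.py scene15
```

```text
16.725 [ 0.4529492  -0.15154079  0.1461022 ] 0.03510978572122023 81.89639500920315 [-0.05160196 -2.15651304  9.88452226] 0.015529060861426847
16.725 [ 0.4529492  -0.15154079  0.1461022 ] [-3.53469048e-03 -3.14057020e+00  5.52976537e-04] [-0.05160196 -2.15651304  9.88452226] 0.015529060861426847
```

View pics/dial_scene15.png

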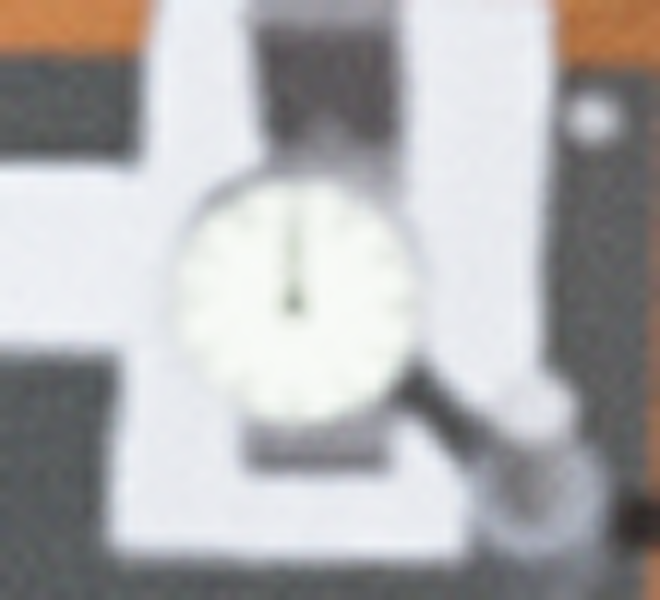

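Call:
play_rows(commands=[0,0,0,-0.0119,-0.0038,0,1,0,0,0,-0.0099,-0.0076,0,1,0,0,0,-0.0067,-0.0105,0,1,0,0,0,0,0,0,1])

```text
t: 17.27
ee_pos: [0.4815, -0.1734, 0.1462]
orientation: [-0.004, -3.141, -0.0]
contact_force: [2.2, -0.1, 8.2]
gripper_width: 0.0152
```

```bash
python3 ph.py; python3 snap.py scene 16; python3 dial.py scene16
```

```text
17.275 [ 0.48147599 -0.17342088  0.14617328] 0.03586800741725811 21.043086088542918 [ 2.21663531 -0.08548482  8.23312162] 0.015159100117721178
17.275 [ 0.48147599 -0.17342088  0.14617328] [-4.24099604e-03 -3.14107570e+00 -3.65455141e-04] [ 2.21663531 -0.08548482  8.23312162] 0.015159100117721178
```

View pics/dial_scene16.png

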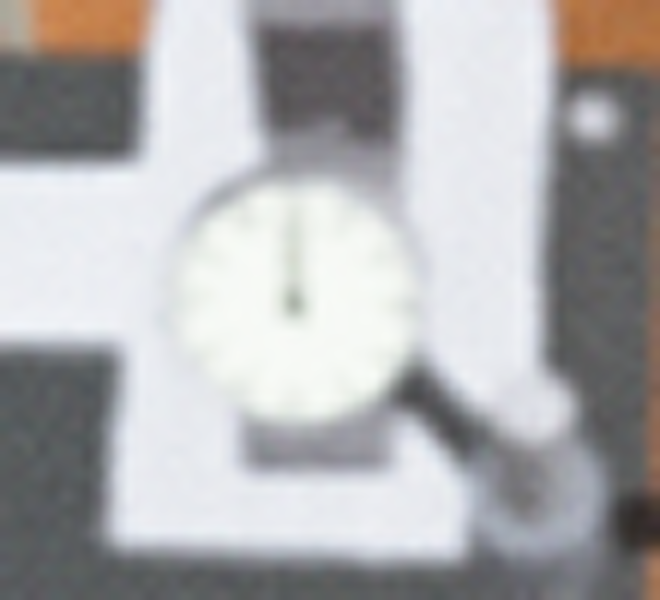

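600° (16.7 mm) and the needle is still at rest. Next 60°.

Call:
play_rows(commands=[0,0,0,-0.0027,-0.0122,0,1,0,0,0,0.0016,-0.0124,0,1,0,0,0,0.0058,-0.0111,0,1,0,0,0,0,0,0,1])

```text
t: 17.82
ee_pos: [0.4762, -0.2099, 0.1462]
orientation: [-0.006, -3.141, 0.001]
contact_force: [2.6, -2.9, 5.9]
gripper_width: 0.0155
```

```bash
python3 ph.py; python3 snap.py scene 17; python3 dial.py scene17
```

```text
17.825 [ 0.47620595 -0.20987408  0.14621853] 0.036760204000911414 -39.888339201651505 [ 2.6091677  -2.89982886  5.91711436] 0.015454006737080389
17.825 [ 0.47620595 -0.20987408  0.14621853] [-5.57715254e-03 -3.14135712e+00  7.30309036e-04] [ 2.6091677  -2.89982886  5.91711436] 0.015454006737080389
```

View pics/dial_scene17.png

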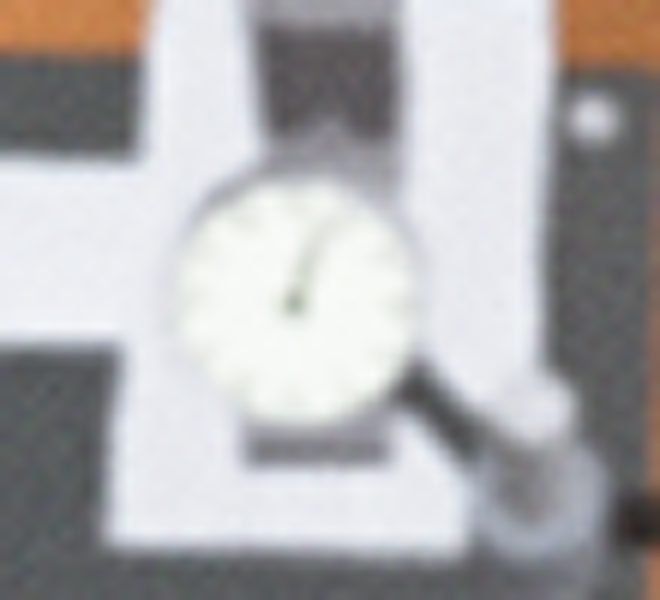

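The needle has left rest, at about 0.33 rad. I'll add 20° (+0.33 rad) to sit mid-window, then check.

Call:
play_rows(commands=[0,0,0,0.0046,-0.0042,0,1,0,0,0,0.0046,-0.0042,0,1,0,0,0,0,0,0,1,0,0,0,0,0,0,1])

```text
t: 18.38
ee_pos: [0.4669, -0.218, 0.1462]
orientation: [-0.005, -3.141, 0.001]
contact_force: [0.8, -4.7, 5.4]
gripper_width: 0.0151
```

```bash
python3 ph.py; python3 snap.py scene 18; python3 dial.py scene18
```

```text
18.375 [ 0.4669217  -0.21799689  0.14622052] 0.03691508604215354 -59.16459098358143 [ 0.8019727  -4.7253608   5.44657502] 0.015062169323276357
18.375 [ 0.4669217  -0.21799689  0.14622052] [-4.50221492e-03 -3.14114804e+00  9.64958672e-04] [ 0.8019727  -4.7253608   5.44657502] 0.015062169323276357
```

View pics/dial_scene18.png

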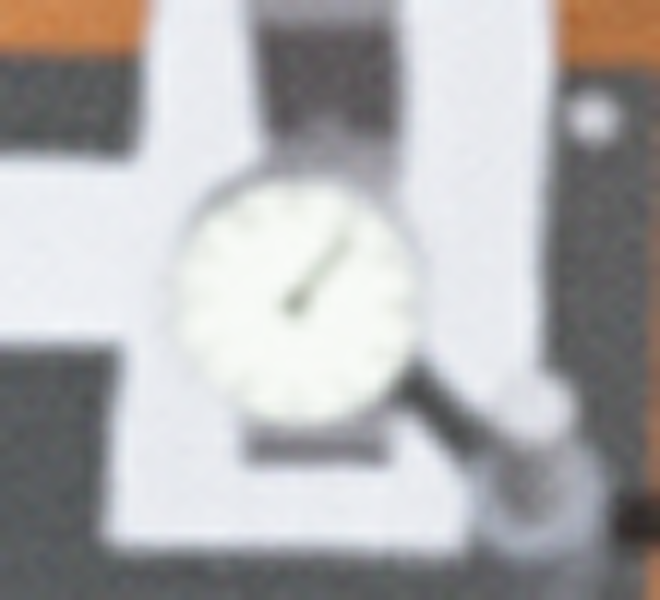

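Needle reads about 0.65 rad, mid-window. Letting go of the knob and lifting away.

Call:
play_rows(commands=[0,0,0,0,0,0,-0.2,0,0,0,0,0,0,-0.2,0,0,0,0,0,0,-0.2,0,0,0,0,0,0,-0.2,0,0,0,0,0,-0.02,-0.2,0,0,0,0,0,-0.04,-0.2,0,0,0,0,0,-0.05,-0.2,0,0,0,0,0,-0.03,-0.2,0,0,0,0,0,0,-0.2,0,0,0,0,0,0,-0.2,0,0,0,0,0,0,-0.2])

```text
t: 19.8
ee_pos: [0.4667, -0.2169, 0.2849]
orientation: [-0.003, -3.139, -0.001]
contact_force: [0.6, 0.2, 0.2]
gripper_width: 0.0561
```

```bash
python3 ph.py; python3 snap.py scene 19; python3 snap.py wrist 19; python3 snap.py top 19
python3 - <<'E'
from h import *
L=np.zeros((600,800,3),np.uint8)
a=load("scene19")[0]; w=load("wrist19")[0]; t=load("top19")[0]
L[:300,:400]=cv2.resize(a[165:215,190:245],(400,300),interpolation=2); L[:300,400:]=cv2.resize(w,(400,300)); L[300:,:400]=cv2.resize(t,(400,300)); L[300:,400:]=cv2.resize(a,(400,300))
cv2.imwrite("pics/c19.png",L)
t0=load("top0")[0]
h=lambda p,b:(lambda m:np.argwhere(m).mean(0)+[b[1],b[0]])((cv2.cvtColor(p,cv2.COLOR_BGR2HSV)[b[1]:b[3],b[0]:b[2],1]<60))
for b in((145,180,180,220),(226,112,256,142)): print(h(t0,b),h(t,b))
E
```

```text
19.8 [ 0.46672695 -0.21686467  0.28487206] 0.03584546744361113 -58.50423200672344 [0.56999581 0.20652721 0.22677208] 0.05613322563270145
19.8 [ 0.46672695 -0.21686467  0.28487206] [-2.59084067e-03 -3.13938626e+00 -1.16135411e-03] [0.56999581 0.20652721 0.22677208] 0.05613322563270145
19.85 [ 0.46682398 -0.21691616  0.2849541 ] [-2.62582855e-03 -3.13949756e+00 -1.07127754e-03] [-0.56819519 -0.32142689 -0.84369303] 0.055770762354305434
19.9 [ 0.4669377  -0.21698854  0.28511648] [-2.65806460e-03 -3.13979579e+00 -9.18457867e-04] [ 0.51030783 -0.37623709  0.20476089] 0.05593446358302939
[199.09408602 163.14247312] [199.12868633 163.13672922]
[126.37627119 240.94576271] [126.37627119 240.94576271]
```

View pics/c19.png

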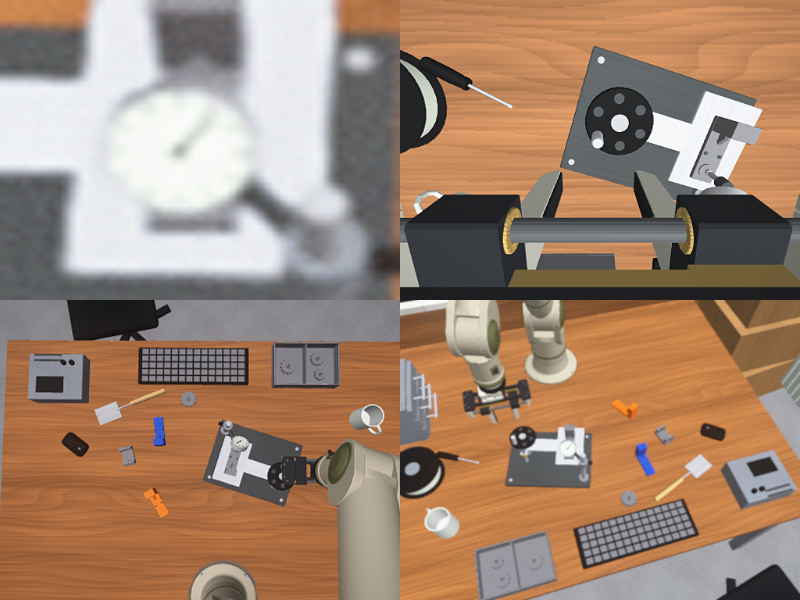

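```bash
python3 -c "
from bench import robot; print(robot.finish_job())"
```

```text
the job is handed in; nothing more can be done
None
```

The bracket is flat on the platform and released, with its pad under the gauge tip and the needle at about 0.65–0.7 rad, within the quarter-turn limit. I handed the job in at about 20 s of the 72 s allowed, and the hand-in gave no verdict.

- **Placing:** I gripped the grey bracket by its upright and brought it in from the open +y side. On the way I made one small correction, about 2.5 mm, from the wrist view. After release, the pad measured within about 2–3 mm of the tip from above, and the needle was still at rest.
- **Winding:** I turned the crank knob about 680°, roughly 19 mm of lift, checking the dial every 60° near the end. The needle left rest at about 0.33 rad on the last 60° step, and a further 20° brought it to about 0.65 rad.
- **Last checks:** After I let go and lifted clear, the needle still stood at about 0.65–0.7 rad. The gripper was well above everything, with no contact force beyond noise. The U-clip and gear measured as unmoved, and the scraper looked unmoved in the picture.
- **Not measured:** I did not re-measure the pad-to-tip distance after winding; I only saw in the wrist image that the tip was still on the pad. The upward force while holding the knob crept up to about 10 N and was gone after release. No check failed.

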